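# Zero the light base and set it to the third brightness step

## Robot

A 6-joint arm with a two-finger parallel gripper is mounted at the origin on the work surface. World frame = base frame: x ahead of the robot, y to its left, z up, the work surface at z = 0. Lengths are in m, angles in rad, forces in N, time in s.
With the tool pointing down it reaches from about 0.25 to 0.725 m from the base axis. Payload 4 kg.
Tool frame: the origin (TCP) lies between the finger pads; the fingertips stand 17 mm ahead of it and the grasp point (between the pads) lies 2 mm behind it; z points along the fingers, x is the direction in which the jaws open and shut, and the axes are right-handed (so a half turn about z gives the same grasp; the last joint's range is limited). The gripper opens to 85 mm and grips with 20 to 120 N. Pads are 22 mm wide; open, the fingers measure 114 mm over their backs; the gripper's body (76 mm by 85 mm) begins 54 mm behind the grasp point. The pads swing forward as they close: fully open they stand 13 mm farther back than shut.
Start: joints at [1.193, 0.241, 0.005, 1.335, 0, 1.571], TCP at [0.184, 0.465, 0.248] pointing down, gripper open.
Joint ranges: [-2.72, 2.72], [-1.05, 1.87], [-1.09, 1.28], [-1.99, 2.15], [-1.42, 1.44], [-3.14, 3.14]. Speed limits (rad/s): [2.79, 2.79, 3.14, 3.14, 3.14, 3.14].

## Interface

Orientations are given as a unit quaternion [x, y, z, w].
In Python, from workcell import telemetry, cams, workorder gives the robot as it stands. The module is installed in compiled form; this text tells all that it offers.
- The arm moves only by the tool apply_moves, never from a script. Its argument "moves" is a list that holds one entry, the list of rows, each a list of 4 numbers: the shift along the tool's x, y, z in mm, then the turn about the tool's z in degrees. A call has exactly 10 rows; each row shifts and turns the pose as measured when the row begins, along the tool's axes as they then stand; what a row does not reach is not made up. A row lasts 1/10 s, in which the tool goes at most 50 mm and 8.59 degrees, less where a joint would pass 70% of its speed; a pose out of reach is approached as far as the arm can. A call with a gripper value outside its range is refused whole. "hand" is the gripper's target within -1 to 1 (fully open at 1, half-way at 0, shut at -1), set as the call begins (left out, the last holds). The fingers move at their own pace and stop on an object; the grip force is fixed at half the most. Time passes only in rows, so rows that do not move let the fingers close, or fill a call up. It gives the time, the measured TCP pose, the force and the opening at its end, in the units of the state.
- telemetry.get_obs(): the state, without advancing time (a new reading comes with each control period).
- cams.camera(name): name is "scene" or "side" or "wrist"; returns a dict with "color" (480x640x3 uint8, red, green, blue), "fovy" (degrees; the focal length in pixels is half the picture's height over the tangent of half this angle, whatever the lens; pixels are square), "cx", "cy" (the principal point, pixels), "k1" (the pictures are not rectified: a ray, as slopes to the right and down, at radius r is drawn at 1 + k1 r^2 times it, then the intrinsics apply), "camera_from_world" (4x4, takes a point from world to camera coordinates). Camera axes: x right, y down, z forward; pixel columns grow to the right and rows downward; lengths in m; the calibration is good to about 2 mm. A picture is of the moment at which its call begins. There is no depth.
- workorder.job_done(): hands the job in, once; it reports no verdict.
The state is a dict: "clock": time; "joint_pos": joint angles; "joint_vel": joint speeds; "tau": joint torques, N m; "eef_pos": TCP position; "tool_rot": TCP orientation; "ft_force": force on the tool from outside, world axes, zero at the start; "ft_torque": the same for the moment, N m; "grip_width": finger opening in m.
Only numpy, scipy, OpenCV 4.12 (cv2) and the standard library are available. Lean on these libraries where they do the work, as an engineer would, in place of code of your own. Each camera call takes 0.05 s, during which the arm holds its last target. There are 200 camera calls.

## Task

On the white light base under the specimen dish, set the lamp's click lever to the third step without gripping it: first push it back to the stop at the low end of its slot (where the marks are shortest), then push it the other way, gently, counting clicks, and leave it resting in the third one. Never run it past the third click, as stronger light harms the specimens, and leave the dish, pot, jar and brush where they are.

Things in the scene. Friction and masses are not known exactly. Their poses are not given: they have to be found in the camera images.
- light_base: Heavy fixed white steel case, 240 (x) x 280 (y) x 75 mm high. Origin: centre of its underside; its y is the lever's direction of rising brightness. On its flat top: round opal window, 100 mm across, centre x = +50 mm; slot along y at x = -75 mm. On the slot's -x side six white marks 14 mm apart, growing from 4 mm long at the low stop (y = -35) to 19 mm at the high stop (y = +35).
- slot_mid (a point): The middle of the lever's slot, on the top face of the light base (75 mm above the bench); axes as the light base.
- lever (a joint): Lever travel in m along the light base's +y: 0 at the low stop, 0.070 at the high stop. Detents at 0 and every 14 mm: clicks 1 to 5 at 0.014, 0.028, 0.042, 0.056, 0.070. Leaving a rest takes 4 to 5 N; the push falls off over 7 mm, then the lever snaps ahead by itself into the next rest. Starts at or between clicks 1 and 2. It only slides: no tilt, no lift.
- lever_top (a point): Centre of the lever's top, 32 mm above the case's top. The lever is an upright black tab, 24 mm across the slot (x), 14 mm thick along it (y); push its broad faces 3 to 29 mm above the case's top. Axes as the light base.
- lever_low_face: The lever's broad face towards the low end, a plate 24 x 4 x 26 mm fixed to the lever; origin at its centre, 16 mm above the light base's top and 5 mm from the lever's middle on the -y side. Push here to raise the brightness.
- lever_high_face: The same plate on the lever's other side (+y, towards the high end). Push here to bring the lever back to the low stop.
- dish_mid (a point): Centre (half-way up) of the loose closed specimen dish, clear plastic, 90 mm in diameter, 15 mm high, on the window of the light base. To be left alone.
- pot_mid (a point): Centre (half-way up) of the loose white capped pot, 32 mm in diameter, 40 mm high, standing on the light base beyond the high end of the slot. To be left alone.
- jar_mid (a point): Centre (half-way up) of the loose glass jar, 68 mm in diameter, 85 mm high, standing on the bench beside the light base. To be left alone.
- brush_grip (a point): Handle of the loose brush, 160 mm long, lying on the bench beside the light base. To be left alone.

How it is judged:
On the way, in this order (a step that is already met when the one before it is completed fails the run):
1. the lever stands at its low stop (value of joint lever below 0.003 m), for 0.1 s.
2. the lever has clicked into the third rest (value of joint lever between 0.039 and 0.045 m), for 0.2 s.
At the end, for the whole second after the job is handed in: The lever, after having been at its low stop, rests in the third click, 42 mm from the stop (within 3 mm) and still; dish, pot, jar and brush are within 15 mm of where they stood (all of step 2 and velocity of joint lever between -0.005 and 0.005 m/s and distance of each of dish_mid, pot_mid, jar_mid, brush_grip from where it was at the start of the episode below 0.015 m); the robot touches nothing.
It fails at once if the lever is run past the third click (value of joint lever above 0.048 m).
It fails at once if the lever is gripped or squeezed: both of its faces are pressed at once (contact force between each of lever_low_face, lever_high_face and the fingers above 1 N).
It fails at once if the lever is pushed with more than 30 N (contact force between any of lever_low_face, lever_high_face and anything else above 30 N).
It fails at once if the dish, the pot, the jar or the brush is lifted, or shifted by more than 15 mm (distance of any of dish_mid, pot_mid, jar_mid, brush_grip from where it was at the start of the episode above 0.015 m).
It also fails if it takes over 53 s, if anything falls off the work surface, if the arm or the gripper's body presses on something with over 40 N, if the wrist force passes 120 N, or if a joint passes its speed limit or range.

## Working session

There is one attempt and no reset: what is moved stays moved. The work goes in short steps, Python scripts to look and compute and a tool call to move; the robot and the scene stay as the last step left them, time stands still between calls to the robot, and variables do not carry over. Pictures are saved under pics/ and viewed, about 8 in all and at most 12, crops included, and the job is handed in when it is done.

Besides the shell and the picture viewer there is one more tool, called after "Call:" by a JSON object that holds its "api" and its "payload". apply_moves: Moves the arm, as the interface text tells. Its arguments: {"type":"object","properties":{"moves":{"type":"array"},"hand":{"type":"number"}},"required":["moves"]}

```bash
mkdir -p pics
cat > h.py <<'E'
import numpy as np,cv2
from workcell import telemetry,cams,workorder
def K(c):
    f=240/np.tan(np.radians(c["fovy"])/2);return np.array([[f,0,c["cx"]],[0,f,c["cy"]],[0,0,1.]]),np.array([c["k1"],0,0,0,0.])
def toworld(c,px,z):
    k,d=K(c);T=np.array(c["camera_from_world"]);R=T[:3,:3];o=-R.T@T[:3,3]
    p=cv2.undistortPoints(np.array(px,float).reshape(-1,1,2),k,d,criteria=(3,50,1e-9)) if hasattr(cv2,'x') else cv2.undistortPoints(np.array(px,float).reshape(-1,1,2),k,d)
    r=np.c_[p[:,0],np.ones(len(p))]@R
    return o+r*((np.array(z)-o[2])/r[:,2])[:,None]
def topix(c,P):
    k,d=K(c);T=np.array(c["camera_from_world"])
    return cv2.projectPoints(np.array(P,float).reshape(-1,1,3),cv2.Rodrigues(T[:3,:3])[0],T[:3,3],k,d)[0][:,0]
E
python3 - <<'E'
from h import *
import pickle
for n in ("scene","side"):
    c=cams.camera(n);pickle.dump(c,open(n+".pkl","wb"));cv2.imwrite(f"pics/{n}1.png",c["color"][:,:,::-1])
    print(n,c["fovy"],c["k1"],np.round(np.linalg.inv(c["camera_from_world"]),3).tolist())
o=telemetry.get_obs();print(o)
E
```

```text
scene 49.182376957943255 -0.12818871995603998 [[0.849, 0.426, -0.312, 0.895], [0.528, -0.689, 0.497, -0.347], [-0.003, -0.587, -0.81, 0.795], [0.0, 0.0, 0.0, 1.0]]
side 55.33158738692111 0.03210175076218051 [[0.66, -0.43, 0.616, 0.131], [-0.751, -0.353, 0.559, -0.39], [-0.023, -0.831, -0.556, 0.546], [0.0, 0.0, 0.0, 1.0]]
{'clock': 0.1, 'joint_pos': array([1.19298304e+00, 2.41324242e-01, 3.87203730e-03, 1.33521330e+00,
       1.82152649e-05, 1.57081944e+00]), 'joint_vel': array([-0.00125243, -0.00036928,  0.00315727, -0.00123978, -0.00089427,
       -0.00078645]), 'tau': array([ 5.88414568e-04, -3.73138225e+01,  2.53010273e+01,  1.08727132e-02,
        2.98363250e-05, -1.24373275e-05]), 'eef_pos': array([0.18424303, 0.46424345, 0.24751364]), 'tool_rot': array([ 8.27317703e-01,  5.61733517e-01, -7.78307089e-04,  5.17473710e-04]), 'ft_force': array([-0.18312729, -0.36692533,  0.18788958]), 'ft_torque': array([-0.05827144,  0.02201651, -0.01623635]), 'grip_width': 0.0857513537122175}
```

View pics/scene1.png

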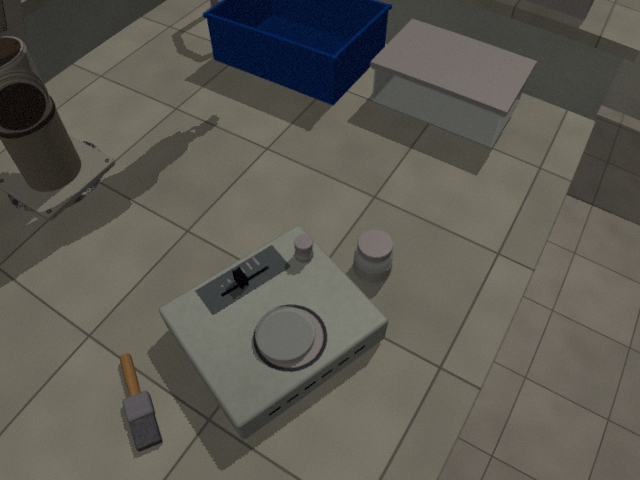

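View pics/side1.png

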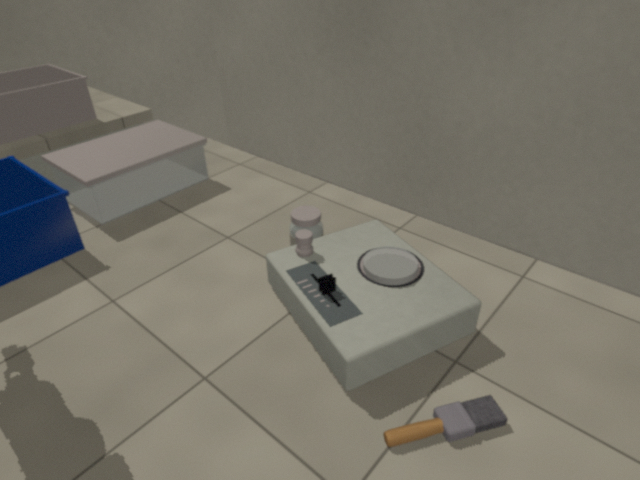

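The scene view shows the case with top corners near (163,308), (303,232), (385,322) and (238,420). The slot runs (222,295)–(268,267), with the pot beyond its high end at (304,247). The jar is at (374,255) and the brush at (138,400). The side view agrees. Next I'll zoom in.

Run:
```python
from h import *
a=cv2.imread("pics/scene1.png")[215:335,185:335];b=cv2.imread("pics/side1.png")[220:340,260:410]
f=lambda i:np.clip(cv2.resize(i,(600,480),interpolation=2).astype(float)*1.6,0,255)
a=cv2.resize(a,None,fx=4,fy=4,interpolation=2);b=cv2.resize(b,None,fx=4,fy=4,interpolation=2)
cv2.imwrite("pics/z1.png",np.clip(cv2.resize(np.hstack([a,b]),None,fx=.66,fy=.66)*1.5,0,255))
import pickle
c=pickle.load(open("scene.pkl","rb"));s=pickle.load(open("side.pkl","rb"))
print("scene corners L,B,R,F",np.round(toworld(c,[(163,308),(303,232),(385,322),(238,422)],[.075]*4),3).tolist())
print("slot",np.round(toworld(c,[(222,295),(268,267)],[.075]*2),3).tolist(),np.round(toworld(s,[(312,275),(340,305)],[.075]*2),3).tolist())
```

```text
scene corners L,B,R,F [[0.47, -0.141, 0.075], [0.577, 0.102, 0.075], [0.779, 0.022, 0.075], [0.68, -0.222, 0.075]]
slot [[0.535, -0.072, 0.075], [0.567, 0.011, 0.075]] [[0.569, 0.01, 0.075], [0.542, -0.071, 0.075]][ WARN:0@1.793] global loadsave.cpp:1063 imwrite_ Unsupported depth image for selected encoder is fallbacked to CV_8U.
```

View pics/z1.png

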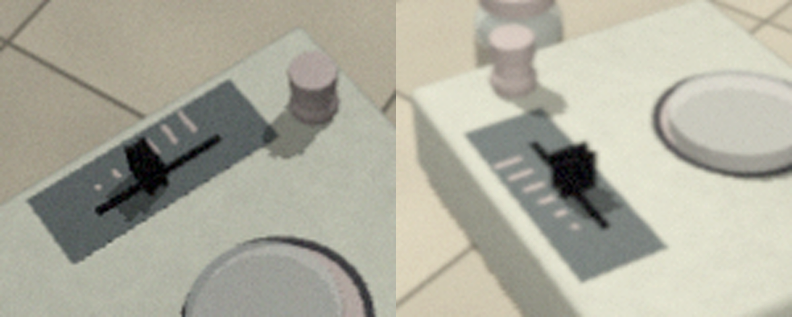

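```bash
cat >> h.py <<'E'
M=np.array([.553,-.031]);A=np.radians(68.2);Y=np.array([np.cos(A),np.sin(A)]);X=np.array([Y[1],-Y[0]])
loc=lambda p:np.round(np.c_[(p[:,:2]-M)@X,(p[:,:2]-M)@Y]*1e3,1).tolist()  # slot_mid frame, mm
E
python3 - <<'E'
from h import *
import pickle
from scipy.spatial.transform import Rotation as R
c=pickle.load(open("scene.pkl","rb"));s=pickle.load(open("side.pkl","rb"))
g=lambda u,v:(185+u/2.64,215+v/2.64); w=lambda u,v:(260+(u-396)/2.64,220+v/2.64)
print("scene pot top, lever top",loc(toworld(c,[g(313,70),g(143,148)],[.115,.107])))
print("side",loc(toworld(s,[w(512,42),w(575,155)],[.115,.107])))
# travel
r0=R.from_quat(telemetry.get_obs()["tool_rot"]);p=telemetry.get_obs()["eef_pos"]
print(p, r0.as_matrix().round(3).tolist())
tgt=np.r_[M+.025*Y,.22];print(tgt)
for i in range(14):
    d=tgt-p;L=np.linalg.norm(d);d=d*min(1,.045/L);r=r0*R.from_euler('z',8.5*min(i,10.5),degrees=True)
    print(np.round(r.inv().apply(d)*1e3).tolist());p=p+d
E
```

```text
scene pot top, lever top [[14.5, 105.4], [-3.6, -6.0]]
side [[14.2, 100.7], [-0.5, -11.6]]
[0.18424303 0.46424345 0.24751364] [[0.369, 0.929, -0.001], [0.929, -0.369, -0.002], [-0.002, -0.0, -1.0]]
[ 0.5622842  -0.00778785  0.22      ]
[-22.0, 39.0, 2.0]
[-16.0, 42.0, 2.0]
[-10.0, 44.0, 2.0]
[-3.0, 45.0, 2.0]
[3.0, 45.0, 2.0]
[10.0, 44.0, 2.0]
[16.0, 42.0, 2.0]
[22.0, 39.0, 2.0]
[28.0, 35.0, 2.0]
[33.0, 31.0, 2.0]
[37.0, 26.0, 2.0]
[39.0, 23.0, 2.0]
[39.0, 23.0, 2.0]
[18.0, 10.0, 1.0]
```

Call:
{"api": "apply_moves", "payload": {"moves": [[[-22,39,2,8.5],[-16,42,2,8.5],[-10,44,2,8.5],[-3,45,2,8.5],[3,45,2,8.5],[10,44,2,8.5],[16,42,2,8.5],[22,39,2,8.5],[28,35,2,8.5],[33,31,2,8.5]]], "hand": -1}}

```text
clock: 1.1
eef_pos: [0.4655, 0.1001, 0.223]
tool_rot: [0.988, -0.153, -0.002, 0.002]
ft_force: [0.4, 1.1, -0.1]
grip_width: 0.0002
```

```bash
cat >> h.py <<'E'
from scipy.spatial.transform import Rotation as R
def go(ly,lx,z):
    o=telemetry.get_obs();r=R.from_quat(o["tool_rot"]);d=np.r_[M+lx*X+ly*Y,z]-o["eef_pos"]
    m=r.as_matrix();print("t",o["clock"],"loc",loc(o["eef_pos"][None]),"z",o["eef_pos"][2].round(4),"F",o["ft_force"].round(1),"w",o["grip_width"],"q6",o["joint_pos"][5].round(3))
    # turn needed so that tool y = -Y
    print("shift tool mm",np.round(r.inv().apply(d)*1e3,1),"turn",np.degrees(np.arctan2(-Y@m[:2,0]*-1,X@m[:2,0])).round(2),"tilt",np.round(m[:,2],4))
E
python3 -c "
from h import *
go(.025,0,.2)"
```

```text
t 1.1 loc [[-130.0, 89.2]] z 0.223 F [ 0.4  1.1 -0.1] w 0.000168166208421175 q6 2.091
shift tool mm [125.   73.4  22.8] turn 4.19 tilt [-0.005  -0.0033 -1.    ]
```

Call:
{"api": "apply_moves", "payload": {"moves": [[[38,24,5,4.2],[38,22,6,0],[36,20,6,0],[12,7,5,0],[0,0,0,0],[0,0,0,0],[0,0,0,0],[0,0,0,0],[0,0,0,0],[0,0,0,0]]]}}

```text
clock: 2.1
eef_pos: [0.5566, -0.0177, 0.1976]
tool_rot: [0.981, -0.193, -0.005, 0.002]
ft_force: [0.1, -0.2, 0.7]
grip_width: -0.0
```

```bash
python3 -c "
from h import *
go(.025,0,.13)
import pickle
for n in ('wrist','side'):
    c=cams.camera(n);pickle.dump(c,open(n+'2.pkl','wb'));cv2.imwrite(f'pics/{n}2.png',c['color'][:,:,::-1])
"
```

```text
t 2.1 loc [[-1.6, 13.7]] z 0.1976 F [ 0.1 -0.2  0.7] w -1.6401002025227155e-05 q6 1.929
shift tool mm [  2.1 -11.7  67.5] turn -0.49 tilt [-0.0105 -0.0018 -0.9999]
```

View pics/wrist2.png

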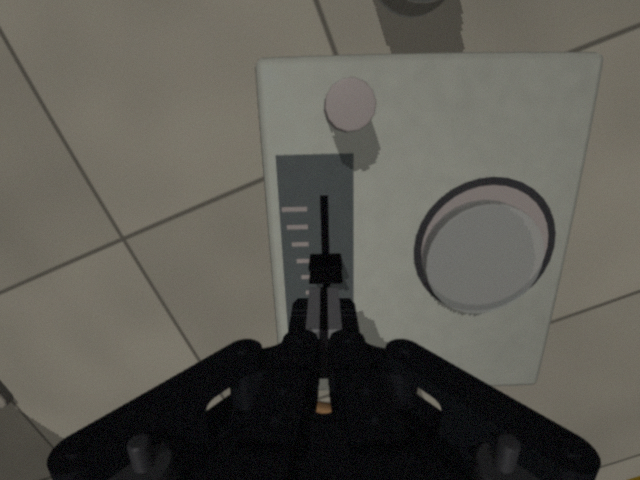

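The wrist view shows the lever at about (325,262), the slot's high end at (324,196), the mark for the high stop at row 209 and the marks for clicks 4 and 3 at rows 227 and 244. The shut fingers are at the bottom, around (325,310). I'll turn these into positions.

Run:
```python
from h import *
import pickle
c=pickle.load(open("wrist2.pkl","rb"))
print("campos",loc(np.linalg.inv(c["camera_from_world"])[None,:3,3]))
px=[(324,196),(294,209),(298,227),(300,244),(303,260),(305,277),(324,284)]
print("slot end, marks 5,4,3,2,1",loc(toworld(c,px,[.075]*7)))
print("lever top edges",loc(toworld(c,[(325,254),(325,272),(310,262),(342,262),(325,284)],[.107]*5)))
print("case edges",loc(toworld(c,[(258,60),(600,53)],[.075]*2)))
print("pot",loc(toworld(c,[(351,104)],[.115])))
P=lambda x,y,z:np.r_[M+x*X+y*Y,z]
a=cv2.resize(c["color"][180:340,240:420,::-1],None,fx=3.3,fy=3.3,interpolation=2)
b=pickle.load(open("side2.pkl","rb"))["color"][130:330,230:430,::-1];b=cv2.resize(b,(528,528))[:, :]
a=cv2.resize(a,(594,528))
cv2.imwrite("pics/z2.png",np.clip(cv2.resize(np.hstack([a,b]),None,fx=.71,fy=.71).astype(float)*1.8,0,255).astype(np.uint8))
```

```text
campos [[0.3, 95.3]]
slot end, marks 5,4,3,2,1 [[-1.7, 44.9], [-24.3, 35.1], [-21.8, 21.0], [-20.6, 7.2], [-18.7, -6.2], [-17.5, -20.9], [-2.2, -27.2]]
lever top edges [[-1.1, 11.4], [-1.2, -2.1], [-11.4, 5.5], [10.6, 5.4], [-1.2, -11.3]]
case edges [[-44.8, 136.7], [183.7, 141.9]]
pot [[14.4, 106.4]]
```

View pics/z2.png

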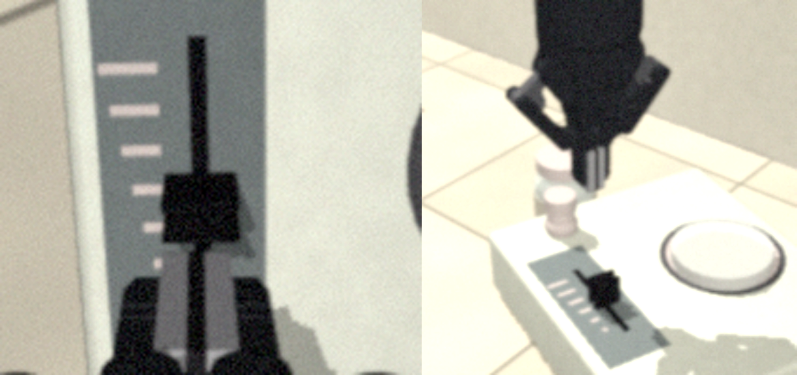

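Call:
{"api": "apply_moves", "payload": {"moves": [[[0,-13,0,-0.4],[0,0,12,0],[0,0,15,0],[0,0,15,0],[0,0,12,0],[0,0,10,0],[0,0,5,0],[0,0,0,0],[0,0,0,0],[0,0,0,0]]]}}

```text
clock: 3.2
eef_pos: [0.5615, -0.0031, 0.1224]
tool_rot: [0.982, -0.188, -0.005, 0.002]
ft_force: [-0.5, -0.9, -1.1]
grip_width: -0.0002
```

```bash
python3 -c "
from h import *
import pickle
c=pickle.load(open('side2.pkl','rb'));print('tip pred for z=tcp-.017 / -.004 / -.03',topix(c,[np.r_[M-.0016*X+.0137*Y,.1976-q] for q in (.017,.004,.03)]),'seen ~ (320.7,232.5)')
go(.027,-.0015,.102)
c=cams.camera('side');i=c['color'][200:340,250:400,::-1];cv2.imwrite('pics/s3.png',np.clip(cv2.resize(i,None,fx=4,fy=4,interpolation=2).astype(float)*2,0,255).astype(np.uint8))
"
```

```text
tip pred for z=tcp-.017 / -.004 / -.03 [[318.77823259 230.29220526]
 [318.64667479 222.78609587]
 [318.9071048  237.63851147]] seen ~ (320.7,232.5)
t 3.2 loc [[-2.5, 29.1]] z 0.1224 F [-0.5 -0.9 -1.1] w -0.00021336838208041057 q6 1.945
shift tool mm [ 1.2  2.  20.4] turn 0.09 tilt [-0.0111 -0.002  -0.9999]
```

View pics/s3.png

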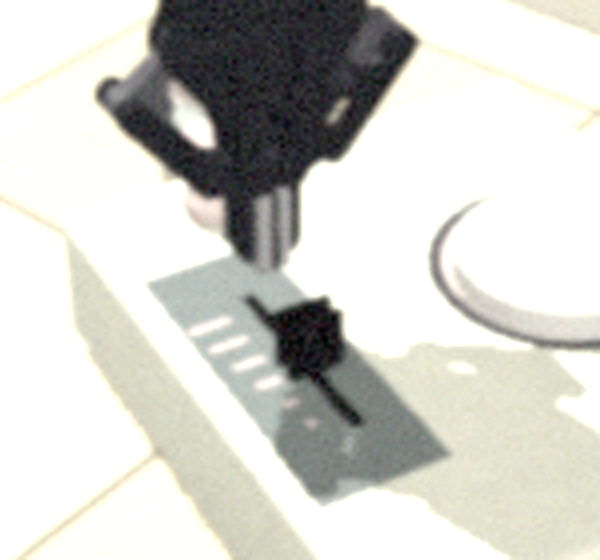

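Seen from the side, the fingertips at crop (265,265) stand clear beyond the lever's high side, and the tip height agrees with 17 mm ahead of the TCP. Next I descend and approach.

Call:
{"api": "apply_moves", "payload": {"moves": [[[1,0,6,0],[0,0,6,0],[0,0,6,0],[0,0,0,0],[0,6,0,0],[0,5,0,0],[0,3,0,0],[0,3,0,0],[0,3,0,0],[0,0,0,0]]]}}

```text
clock: 4.25
eef_pos: [0.556, -0.022, 0.1044]
tool_rot: [0.982, -0.188, -0.003, -0.001]
ft_force: [0.9, 1.1, -1.3]
grip_width: -0.0003
```

```bash
python3 -c "
from h import *
go(-.017,-.0015,.103)"
```

```text
t 4.25 loc [[-0.6, 9.5]] z 0.1044 F [ 0.9  1.1 -1.3] w -0.0002660825717611886 q6 1.908
shift tool mm [-1.  26.5  1.4] turn 0.13 tilt [-0.0063  0.0031 -1.    ]
```

Call:
{"api": "apply_moves", "payload": {"moves": [[[0,2,0,0],[0,2,0,0],[0,2,0,0],[0,2,0,0],[0,2,0,0],[0,2,0,0],[0,2,0,0],[0,2,0,0],[0,2,0,0],[0,2,0,0]]]}}

```text
clock: 5.25
eef_pos: [0.5494, -0.0392, 0.1047]
tool_rot: [0.982, -0.187, -0.002, -0.004]
ft_force: [0.8, 2.1, -1.6]
grip_width: 0.0
```

```bash
python3 -c "
from h import *
go(-.017,-.0015,.103)"
```

```text
t 5.25 loc [[-0.3, -9.0]] z 0.1047 F [ 0.8  2.1 -1.6] w 1.3709632639928141e-05 q6 1.871
shift tool mm [-1.2  8.   1.7] turn 0.27 tilt [-0.0033  0.0092 -1.    ]
```

Call:
{"api": "apply_moves", "payload": {"moves": [[[0,2,0,0],[0,2,0,0],[0,2,0,0],[0,2,0,0],[0,2,0,0],[0,2,0,0],[0,1,0,0],[0,1,0,0],[0,1,0,0],[0,1,0,0]]]}}

```text
clock: 6.25
eef_pos: [0.5464, -0.0467, 0.1051]
tool_rot: [0.983, -0.184, -0.001, -0.015]
ft_force: [1.8, 5.5, -0.9]
grip_width: 0.0002
```

```bash
python3 -c "
from h import *
go(-.017,-.0015,.103)
import pickle
c=cams.camera('wrist');pickle.dump(c,open('w4.pkl','wb'));i=c['color'][160:360,220:440,::-1];j=cams.camera('side')['color'][230:330,280:390,::-1]
cv2.imwrite('pics/z4.png',np.clip(np.hstack([cv2.resize(i,(440,400)),cv2.resize(j,(360,400))[:,:]]).astype(float)*2,0,255).astype(np.uint8))"
```

```text
t 6.25 loc [[-0.3, -17.0]] z 0.1051 F [ 1.8  5.5 -0.9] w 0.00022544225431177844 q6 1.84
shift tool mm [-1.2  0.   2.1] turn 0.59 tilt [ 0.0043  0.0302 -0.9995]
```

View pics/z4.png

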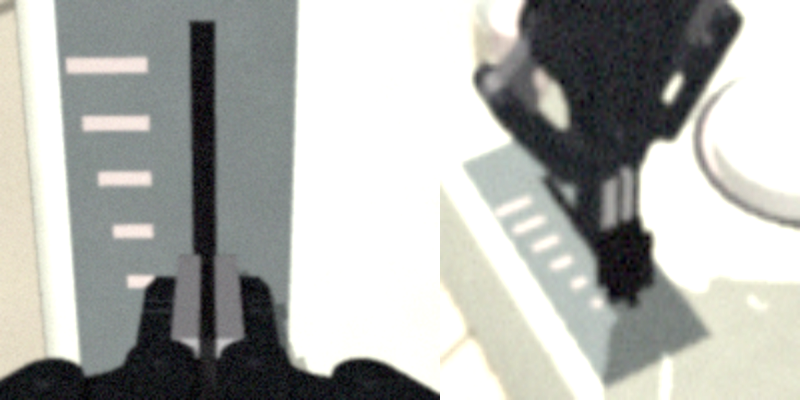

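The fingers are on the high face, and the lever sits at the shortest-mark end with about 6 N on it. One more firm nudge will confirm the stop.

Call:
{"api": "apply_moves", "payload": {"moves": [[[0,2,0,0],[0,2,0,0],[0,2,0,0],[0,2,0,0],[0,2,0,0],[0,2,0,0],[0,2,0,0],[0,2,0,0],[0,2,0,0],[0,2,0,0]]]}}

```text
clock: 7.35
eef_pos: [0.5462, -0.0469, 0.1057]
tool_rot: [0.984, -0.177, 0.003, -0.038]
ft_force: [3.0, 7.8, -0.9]
grip_width: 0.0003
```

```bash
python3 -c "
from h import *
go(-.017,-.0015,.103)"
```

```text
t 7.35 loc [[-0.4, -17.3]] z 0.1057 F [ 3.   7.8 -0.9] w 0.000325936576993157 q6 1.802
shift tool mm [-1.  -0.1  2.7] turn 1.44 tilt [ 0.0195  0.0731 -0.9971]
```

Call:
{"api": "apply_moves", "payload": {"moves": [[[0,-6,0,0],[0,-4,-2,1.4],[-1,0,-12,0],[0,0,-12,0],[0,0,-12,0],[0,0,-4,0],[0,12,0,0],[0,15,0,0],[0,15,0,0],[0,12,0,0]]]}}

```text
clock: 8.35
eef_pos: [0.525, -0.0974, 0.149]
tool_rot: [0.981, -0.189, 0.003, -0.033]
ft_force: [-0.6, 0.9, 0.1]
grip_width: -0.0002
```

```bash
python3 -c "
from h import *
go(-.062,-.0015,.105)
import pickle
c=cams.camera('wrist');pickle.dump(c,open('w5.pkl','wb'));cv2.imwrite('pics/w5.png',np.clip(c['color'][:,:,::-1].astype(float)*1.8,0,255).astype(np.uint8))"
```

```text
t 8.35 loc [[-1.3, -72.0]] z 0.149 F [-0.6  0.9  0.1] w -0.00022920456180239329 q6 1.733
shift tool mm [ 0.1 -7.1 44.5] turn -0.02 tilt [ 0.0181  0.0634 -0.9978]
```

View pics/w5.png

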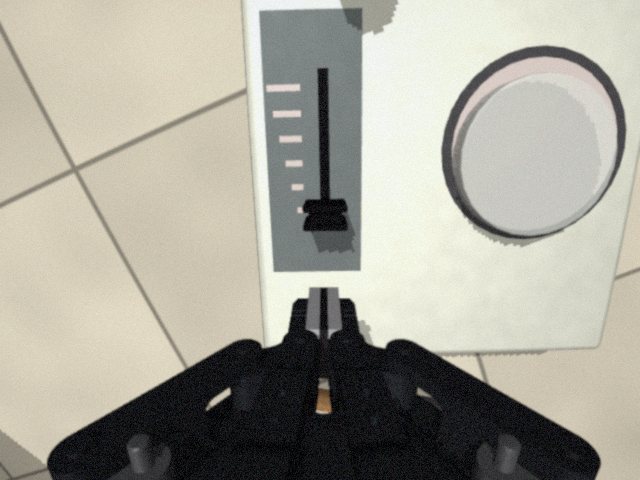

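The lever is at the low stop: its tab, at (325,215), is beside the shortest mark at (299,210). The shut fingers are behind it at (323,300). Now I descend on the low side.

Call:
{"api": "apply_moves", "payload": {"moves": [[[0,0,8,0],[0,0,10,0],[0,0,10,0],[0,0,10,0],[0,0,6,0],[0,0,2,0],[0,-4,0,0],[0,-3,0,0],[0,-3,0,0],[0,0,0,0]]]}}

```text
clock: 9.4
eef_pos: [0.528, -0.0851, 0.0974]
tool_rot: [0.981, -0.19, 0.001, -0.033]
ft_force: [0.6, 0.1, -0.2]
grip_width: -0.0002
```

```bash
python3 -c "
from h import *
go(-.054,-.0015,.104)"
```

```text
t 9.4 loc [[-3.1, -59.5]] z 0.0974 F [ 0.6  0.1 -0.2] w -0.0001977124943640845 q6 1.759
shift tool mm [ 1.5 -5.9 -6.2] turn -0.11 tilt [ 0.0137  0.0642 -0.9978]
```

Call:
{"api": "apply_moves", "payload": {"moves": [[[1,0,-5,0],[0,-1,-1,0],[0,-2,0,0],[0,-2,0,0],[0,-2,0,0],[0,-2,0,0],[0,-2,0,0],[0,-2,0,0],[0,-2,0,0],[0,-1,0,0]]]}}

```text
clock: 10.4
eef_pos: [0.5331, -0.078, 0.1059]
tool_rot: [0.981, -0.193, 0.0, -0.024]
ft_force: [-1.4, -3.1, 0.8]
grip_width: -0.0004
```

```bash
python3 -c "
from h import *
go(-.017,-.0015,.104)"
```

```text
t 10.4 loc [[-1.1, -51.1]] z 0.1059 F [-1.4 -3.1  0.8] w -0.00035699562033234195 q6 1.789
shift tool mm [ -0.7 -33.9   3.5] turn -0.47 tilt [ 0.0098  0.0465 -0.9989]
```

Call:
{"api": "apply_moves", "payload": {"moves": [[[0,-2,0.5,0],[0,-2,0.5,0],[0,-2,0,0],[0,-2,0,0],[0,-1,0,0],[0,-1,0,0],[0,-1,0,0],[0,-1,0,0],[0,-1,0,0],[0,-1,0,0]]]}}

```text
clock: 11.4
eef_pos: [0.5376, -0.0663, 0.1054]
tool_rot: [0.981, -0.194, -0.0, -0.021]
ft_force: [-2.1, -4.3, 1.9]
grip_width: 0.0
```

```bash
python3 -c "
from h import *
go(-.017,-.0015,.104)"
```

```text
t 11.4 loc [[-1.2, -38.5]] z 0.1054 F [-2.1 -4.3  1.9] w 2.5960469494929735e-05 q6 1.817
shift tool mm [ -0.5 -21.4   2.3] turn -0.55 tilt [ 0.007   0.0405 -0.9992]
```

Click 1 is done, and the fingers are in contact again at rest 1.

Call:
{"api": "apply_moves", "payload": {"moves": [[[0,-2,0,0],[0,-2,0,0],[0,-2,0,0],[0,-1,0,0],[0,-1,0,0],[0,-1,0,0],[0,-1,0,0],[0,0,0,0],[0,0,0,0],[0,0,0,0]]]}}

```text
clock: 12.4
eef_pos: [0.5408, -0.0576, 0.1054]
tool_rot: [0.981, -0.195, -0.001, -0.02]
ft_force: [-1.1, -0.6, -0.0]
grip_width: -0.0
```

```bash
python3 -c "
from h import *
go(-.017,-.0015,.104)
import pickle
c=cams.camera('wrist');pickle.dump(c,open('w6.pkl','wb'));i=cv2.resize(c['color'][60:360,200:460,::-1],(400,460));d=cams.camera('side');pickle.dump(d,open('s6.pkl','wb'));j=cv2.resize(d['color'][230:330,280:367,::-1],(400,460))
cv2.imwrite('pics/z6.png',np.clip(np.hstack([i,j]).astype(float)*2,0,255).astype(np.uint8))"
```

```text
t 12.4 loc [[-1.4, -29.2]] z 0.1054 F [-1.1 -0.6 -0. ] w -1.9165959633511513e-05 q6 1.836
shift tool mm [ -0.2 -12.2   1.9] turn -0.65 tilt [ 0.0056  0.0391 -0.9992]
```

View pics/z6.png

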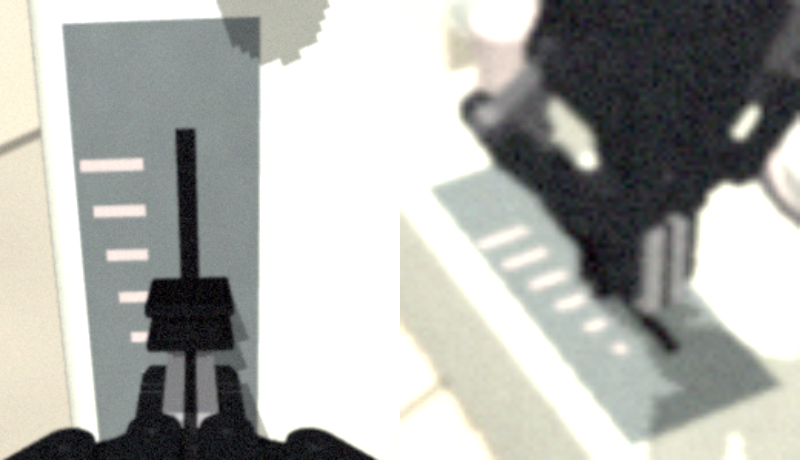

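The lever is in click 2: the base of its high face (row 278) lies midway between marks 2 (297) and 3 (255). Now the third click, in small rows.

Call:
{"api": "apply_moves", "payload": {"moves": [[[0,-2,0,0.5],[0,-1,0,0],[0,-1,0,0],[0,-1,0,0],[0,-1,0,0],[0,-1,0,0],[0,-1,0,0],[0,-1,0,0],[0,-1,0,0],[0,-1,0,0]]]}}

```text
clock: 13.5
eef_pos: [0.5426, -0.053, 0.1057]
tool_rot: [0.979, -0.202, -0.003, -0.013]
ft_force: [-1.3, -5.4, 1.9]
grip_width: 0.0003
```

```bash
python3 -c "
from h import *
go(-.017,-.0015,.104)"
```

```text
t 13.5 loc [[-1.4, -24.3]] z 0.1057 F [-1.3 -5.4  1.9] w 0.0002851161463369402 q6 1.866
shift tool mm [-0.2 -7.3  1.9] turn -1.49 tilt [ 2.000e-04  2.610e-02 -9.997e-01]
```

Call:
{"api": "apply_moves", "payload": {"moves": [[[0,-1.5,0,-0.7],[0,-1.5,0,-0.7],[0,-1.5,0,0],[0,-1,0,0],[0,-1,0,0],[0,-1,0,0],[0,0,0,0],[0,0,0,0],[0,0,0,0],[0,0,0,0]]]}}

```text
clock: 14.5
eef_pos: [0.5431, -0.0525, 0.1059]
tool_rot: [0.981, -0.192, -0.004, -0.006]
ft_force: [-1.4, -3.1, 0.4]
grip_width: -0.0001
```

```bash
python3 -c "
from h import *
go(-.017,-.0015,.104)"
```

```text
t 14.5 loc [[-1.2, -23.7]] z 0.1059 F [-1.4 -3.1  0.4] w -9.628547724202062e-05 q6 1.855
shift tool mm [-0.3 -6.6  2. ] turn -0.39 tilt [-0.0047  0.0134 -0.9999]
```

Call:
{"api": "apply_moves", "payload": {"moves": [[[0,-2,0,0],[0,-2,0,0],[0,-2,0,0],[0,-2,0,0],[0,-1,0,0],[0,-1,0,0],[0,-1,0,0],[0,0,0,0],[0,0,0,0],[0,0,0,0]]]}}

```text
clock: 15.5
eef_pos: [0.5479, -0.0404, 0.106]
tool_rot: [0.981, -0.192, -0.003, -0.007]
ft_force: [-0.4, -2.0, 1.3]
grip_width: 0.0
```

```bash
python3 -c "
from h import *
go(-.017,-.0015,.104)"
```

```text
t 15.5 loc [[-1.2, -10.6]] z 0.106 F [-0.4 -2.   1.3] w 1.3264916840629458e-06 q6 1.876
shift tool mm [-0.2  6.4  1.9] turn -0.33 tilt [-0.0042  0.0151 -0.9999]
```

It snapped over, and the fingers rest lightly on the lever at rest 3. I'll back off, lift clear, then check.

Call:
{"api": "apply_moves", "payload": {"moves": [[[0,5,0,0],[0,8,0,0],[0,8,0,0],[0,4,-5,0],[0,2,-15,0],[0,10,-20,0],[0,20,-20,0],[0,20,-10,0],[0,5,0,0],[0,0,0,0]]]}}

```text
clock: 16.5
eef_pos: [0.5157, -0.1213, 0.1785]
tool_rot: [0.981, -0.192, -0.003, -0.01]
ft_force: [0.2, 0.6, -0.2]
grip_width: 0.0003
```

Run:
```python
from h import *
go(-.1,0,.17)
c=cams.camera('wrist');i=c['color'][:,150:,::-1]
cv2.imwrite('pics/w7.png',np.clip(i.astype(float)*1.8,0,255).astype(np.uint8))
import pickle;pickle.dump(c,open('w7.pkl','wb'))
P=lambda x,y,z:np.r_[M+x*X+y*Y,z]
print("pred for lever +7: high base edge, low top edge, (crop px)",topix(c,[P(-.0015,.014,.075),P(-.0015,.0,.107),P(-.015,.007,.075)])-[150,0])
for n in ("scene","side"):
    d=cams.camera(n);o=pickle.load(open(n+".pkl","rb"));cv2.imwrite(f"pics/{n}7.png",d["color"][:,:,::-1])
cv2.imwrite("pics/cmp.png",np.clip(np.hstack([cv2.imread("pics/scene1.png")[200:470,80:430],cv2.imread("pics/scene7.png")[200:470,80:430]]).astype(float)*1.6,0,255).astype(np.uint8))
```

```text
t 16.5 loc [[-1.1, -97.7]] z 0.1785 F [ 0.2  0.6 -0.2] w 0.0002797402234904278 q6 1.716
shift tool mm [1.2 2.5 8.4] turn -0.36 tilt [-0.0017  0.02   -0.9998]
pred for lever +7: high base edge, low top edge, (crop px) [[172.78774404  78.37199943]
 [172.32197008  96.93314819]
 [151.44929004  90.51132287]]
```

View pics/w7.png

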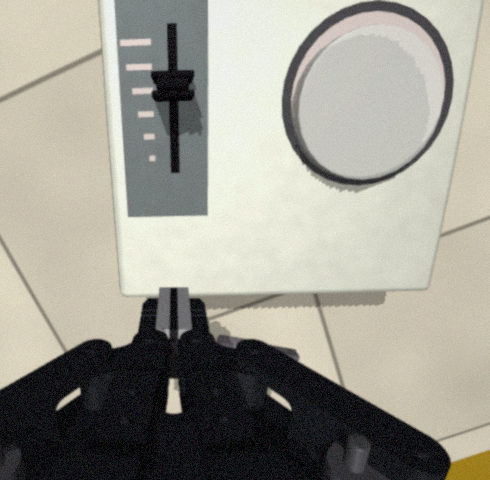

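View pics/cmp.png

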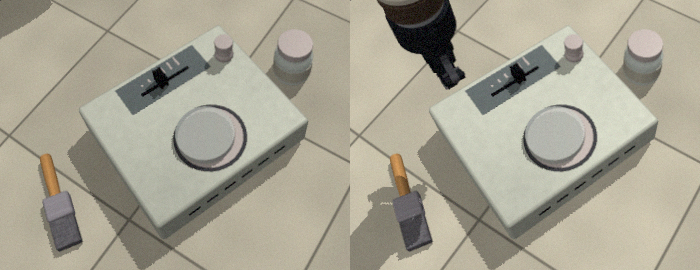

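Run:
```python
from h import *
import pickle
c=pickle.load(open('w7.pkl','rb'))
P=lambda x,y,z:np.r_[M+x*X+y*Y,z]
for l in (.004,.007,.010): print(l,"rows top hi/lo, base hi/lo",topix(c,[P(-.0015,l+a,z) for z in(.107,.075) for a in(.007,-.007)])[:,1].round(1))
print("marks0..5",topix(c,[P(-.018,-.035+.014*k,.075) for k in range(6)])[:,1].round(1))
g=cv2.cvtColor(c['color'],cv2.COLOR_RGB2GRAY)
for u in (306,310,338,341): print(u,[v for v in range(55,125) if g[v,u]<22][::40], np.where(g[55:125,u]<22)[0][[0,-1]]+55)
```

```text
0.004 rows top hi/lo, base hi/lo [ 75.1 102.8  83.5 107.1]
0.007 rows top hi/lo, base hi/lo [ 69.1  96.9  78.4 102.1]
0.01 rows top hi/lo, base hi/lo [63.  91.  73.2 97.1]
marks0..5 [158.4 136.5 113.9  90.6  66.5  41.6]
306 [72] [ 72 100]
310 [72] [ 72 101]
338 [71] [ 71 100]
341 [72] [72 99]
```

```bash
python3 -c "
from h import *
print(workorder.job_done())"
```

```text
the job is handed in; nothing more can be done
None
```

I pushed the lever back to the low stop with the shut fingers, then forward through three clicks, and it rests in the third one. The job was handed in at about 17 s of the 53 s allowed; no verdict was reported.

- **Low stop:** the lever did not move further under a push of about 8 N, and it stood beside the shortest mark.
- **Third click:** in the last wrist picture the lever spans rows 71–101. For 42 mm from the stop I predicted rows 69–102, so it is within about 1 mm, beside the mark for click 3.
- **Forces and contact:** the highest force I read was about 8.4 N, against the 30 N limit. These are readings at the end of each call, not continuous. The lever was only ever pushed on one face at a time. At the end the arm was lifted clear and the force readings were within noise.
- **Other objects:** before-and-after pictures from the scene camera show dish, pot, jar and brush with no visible movement. I compared these by eye and did not measure them.

Two things did not go as planned. The tool tilted about 4° while pressing on the stop, and that tilt came out again on the forward push. The third click also needed a second, slightly firmer push, because the first small steps did not unseat the lever.

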